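# Weed out the rattling filter cassettes

### The arm

A 7-joint arm with a two-finger parallel gripper is mounted at the origin on the work surface. World frame = base frame: x ahead of the robot, y to its left, z up, the work surface at z = 0. Lengths are in m, angles in rad, forces in N, time in s.
With the tool pointing down it reaches from about 0.425 to 0.875 m from the base axis. Payload 4.7 kg.
Tool frame: the origin (TCP) lies midway between the tips of the shut fingers; the grasp point (between the pads) lies 19 mm behind it; x points along the fingers, z is the direction in which the jaws open and shut, and the axes are right-handed (so a half turn about x gives the same grasp; the last joint's range is limited). The gripper opens to 87 mm and grips with 3 to 60 N. Pads are 19 mm wide; open, the fingers measure 117 mm over their backs; the gripper's body (75 mm by 190 mm) begins 51 mm behind the grasp point.
Start: joints at [1.219, 0.321, -0.07, 1.45, 0.023, 1.371, -0.057], TCP at [0.232, -0.607, 0.223] pointing down, gripper open.
Joint ranges: [-2.86, 2.86], [-0.3, 2.09], [-1.38, 1.24], [0.06, 2.45], [-1.56, 4.7], [0.09, 2.05], [-2.69, 2.69]. Speed limits (rad/s): [2.57, 2.57, 3.14, 3.14, 3.14, 3.14, 3.14].

### API

Orientations are given as a rotation vector (axis times angle).
In Python, from bench import ctrl gives the robot as it stands.
- The arm moves only by the shell command python3 -m pendant 'ROWS' [OPENING] [FORCE]. ROWS is JSON, a list of rows, each an object with "travel": the shift along the tool's x, y, z in m, a list of three; "twist": the turn about the tool's x in rad. In form: [{"travel": [x, y, z], "twist": twist}, ...]. A call has 1 to 10 rows; each row is the pose to reach, as a shift and turn from the pose measured when the call began, along the tool's axes at that moment; what a row does not reach only later rows make up. A row lasts 1/8 s, in which the tool goes at most 62.5 mm and 10.7 degrees, less where a joint would pass 70% of its speed; a pose out of reach is approached as far as the arm can. A call with a gripper value outside its range is refused whole. OPENING is the opening, from -1 (shut) to 1 (fully open), so that 0 is half open, set as the call begins (- or left out, the last holds). The fingers move at their own pace and stop on an object; FORCE is the grip in N (left out, the last holds). Time passes only in rows, so rows that repeat a pose let the fingers close. It gives the time, the measured TCP pose, the force and the opening at its end, in the units of the state.
- ctrl.get_state(): the state, without advancing time (a new reading comes with each control period).
- ctrl.get_image(name): name is "scene" or "top" or "wrist"; returns the picture (420x560x3 uint8, red, green, blue); there is no depth.
- ctrl.camera_model(name): a dict with "K" (3x3 intrinsics, pixels), "rvec" (rotation vector, rad) and "tvec" (3), from world to camera coordinates, as OpenCV has them; the wrist camera has in their place "T_tool_cam" (4x4, takes a point from camera to tool coordinates, whose origin is the TCP and whose axes are the tool frame's). Camera axes: x right, y down, z forward; pixel columns grow to the right and rows downward; lengths in m; the calibration is good to about 2 mm. A picture is of the moment at which its call begins: read the wrist's pose just before it. camera_model takes no time and is no camera call.
- ctrl.close_job(): hands the job in, once; it reports no verdict.
The state is a dict: "time": time; "joint_positions": joint angles; "qd": joint speeds; "joint_torque": joint torques, N m; "position": TCP position; "tool_rot": TCP orientation; "ft_force": force on the tool from outside, world axes, zero at the start; "torque": the same for the moment, N m; "grip_width": opening from 0.0 (shut) to 1.0 (fully open).
Only numpy, scipy, OpenCV 4.12 (cv2) and the standard library are available. Lean on these libraries where they do the work, as an engineer would, in place of code of your own. Each camera call takes 0.05 s, during which the arm holds its last target.

### The job

One or two of the three sealed filter cassettes in the blue rack have come loose inside: tip each one end to end and feel whether something in it slides. Put the rattlers in the red tray, inside on its floor, and see that every sound one stands fully seated on edge in a slot of the rack. Set them down rather than dropping them, and leave the bottle, dish and tip box where they are.

Things in the scene. Friction and masses are not known exactly. Their poses are not given: they have to be found in the camera images.
- cassette_a_centre (a point): Centre (half-way up) of a sealed opaque cassette: white flat housing, black end bands, 130 long (its x) x 24 thick (its y) x 70 mm high (its z, up), on its long edge in the rack. All three look alike, each 0.42 to 0.49 kg; which rattle changes from run to run, whatever the name, place or weight. Grip across the thickness near the top, which is 35 mm above this point.
- cassette_b_centre (a point): Centre (half-way up) of a sealed opaque cassette: white flat housing, black end bands, 130 long (its x) x 24 thick (its y) x 70 mm high (its z, up), on its long edge in the rack. Sound (any of a, b, c): 0.30 kg inner piece fast in the middle. Rattler: it slides lengthwise, 34 mm either way, when one end is dipped 15 degrees or more (30 is sure), and stays at that end when levelled again.
- cassette_c_centre (a point): Centre (half-way up) of a sealed opaque cassette: white flat housing, black end bands, 130 long (its x) x 24 thick (its y) x 70 mm high (its z, up), on its long edge in the rack. Feel, for any of a, b, c: held level after dipping one end, then the other, a rattler's moment about the thickness axis differs by about 0.2 N m; a sound one's stays the same.
- rack_middle (a point): Blue rack fixed to the bench, 160 (x) x 280 (y) x 32 mm high. This point: middle of the slot floors, 10 mm above the bench. Three slots along x, 28 wide, 138 long, 22 mm deep, centred at y = -93, -31, +31 mm; a cassette stands in each, 48 mm of it showing. At y = +93 mm a closed grey end block of cassette size, blue strip on top, is part of the rack.
- rack: The same rack: origin on the bench surface under its centre, x along the slots, y across them, z up.
- tray_floor (a point): Red open reject tray fixed to the bench, 190 (x) x 170 (y) x 40 mm high outside, walls 5 mm. This point: centre of its inner floor, 5 mm above the bench; axes along the sides. Two cassettes can stand on edge side by side, lengthwise along x, at y = +35 and -35 mm.
- tray: The same tray: origin on the bench surface under its centre.
- media_bottle: Bystander: amber bottle with blue cap, 60 mm diameter, 120 mm tall; origin at the centre of its underside.
- dish: Bystander: clear culture dish with lid, 94 mm diameter, 20 mm high; origin at the centre of its underside.
- tip_box: Bystander: green box with a clear lid, 82 x 122 x 57 mm; origin at the centre of its underside.

How it is judged:
By the outcome, as a careful person would: the job done as asked, in the order asked, and still so for the second after the job is handed in, with the robot touching nothing.
It also fails if it takes over 72 s, if anything falls off the work surface, if the arm or the gripper's body presses on something with over 40 N, if the wrist force passes 120 N, or if a joint passes its speed limit or range.

## Working session

There is one attempt and no reset: what is moved stays moved. The work goes in short steps, Python scripts to look and compute and a shell command to move; the robot and the scene stay as the last step left them, time stands still between calls to the robot, and variables do not carry over. Pictures are saved under pics/ and viewed, and the job is handed in when it is done.

I'll start by looking at the scene.

```bash
ls; mkdir -p pics
python3 - <<'E'
from bench import ctrl
import cv2
s=ctrl.get_state()
for k,v in s.items(): print(k,v)
for n in("scene","top"):
    im=ctrl.get_image(n); cv2.imwrite(f"pics/{n}0.png",im[:,:,::-1]); print(n,ctrl.camera_model(n))
print(ctrl.camera_model("wrist"))
E
```

```text
pics
time 0.0
joint_positions [ 1.21906822  0.32182661 -0.07009357  1.45168248  0.02265025  1.3708278
 -0.05688911]
qd [ 0.00025914  0.00017947 -0.00034442 -0.00023318  0.00048167  0.00071823
 -0.0015056 ]
joint_torque [ 1.16114488e-04 -4.91287100e+01 -4.03894270e-01 -3.12530208e+01
 -6.39674510e-02  4.36861231e-02  1.79861372e-04]
position [ 0.23225697 -0.60647954  0.22145553]
tool_rot [ 0.93663361  1.36210378 -0.93500701]
ft_force [ 0.07017987 -0.03632058 -0.90004098]
torque [-0.00217692  0.03190811  0.00503551]
grip_width 0.9997987385469236
scene {'K': array([[412.68918237,   0.        , 275.24485665],
       [  0.        , 412.68918237, 212.95003413],
       [  0.        ,   0.        ,   1.        ]]), 'rvec': array([ 1.11256673,  2.36744826, -1.03989989]), 'tvec': array([ 0.41727597, -0.26162391,  1.26195228])}
top {'K': array([[425.56962747,   0.        , 279.71370415],
       [  0.        , 425.56962747, 214.01729819],
       [  0.        ,   0.        ,   1.        ]]), 'rvec': array([ 2.16010532, -2.12009719,  0.1785545 ]), 'tvec': array([-0.03659138,  0.63952305,  0.94538905])}
{'K': array([[289.64415895,   0.        , 280.89573975],
       [  0.        , 289.64415895, 208.46201684],
       [  0.        ,   0.        ,   1.        ]]), 'T_tool_cam': array([[-9.71211362e-05, -2.89534663e-01,  9.57167524e-01,
        -1.62121633e-01],
       [ 3.00480438e-04, -9.57167494e-01, -2.89534623e-01,
         7.96073946e-02],
       [ 9.99999950e-01,  2.59490185e-04,  1.79960697e-04,
        -9.10012064e-04],
       [ 0.00000000e+00,  0.00000000e+00,  0.00000000e+00,
         1.00000000e+00]])}
```

View pics/scene0.png

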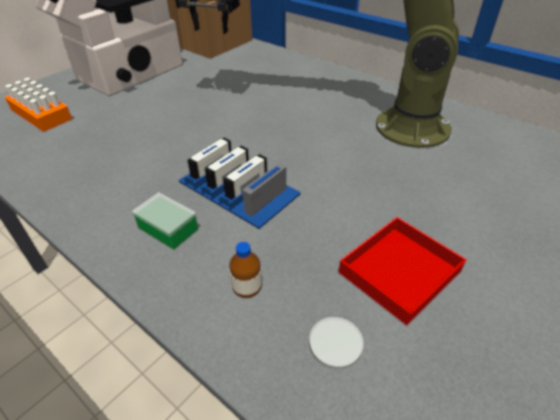

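View pics/top0.png

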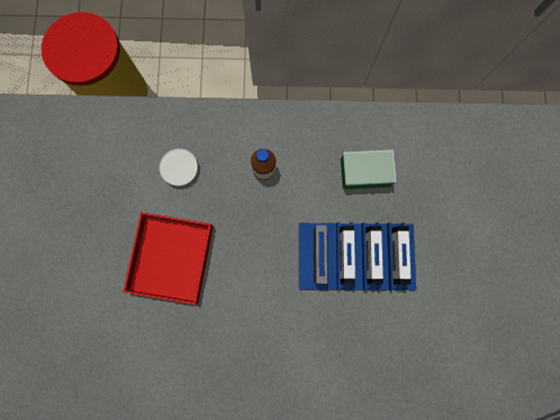

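The top view shows the tray at about (168,258), the rack at about (357,257) with the grey block on its left (+y) side, and cassettes at about (348,255), (375,255) and (402,255). The dish is at (179,168), the bottle at (264,163) and the tip box at (369,169). I'll enlarge the crops to get pixel positions.

Run:
```python
import cv2
im=cv2.imread("pics/top0.png")
c=im[210:305,290:425]; cv2.imwrite("pics/c1.png",cv2.resize(c,None,fx=5.8,fy=5.8,interpolation=cv2.INTER_CUBIC))
c=im[205:310,115:220]; cv2.imwrite("pics/c2.png",cv2.resize(c,None,fx=5.6,fy=5.6,interpolation=cv2.INTER_CUBIC))
```

```text
(no output)
```

View pics/c1.png

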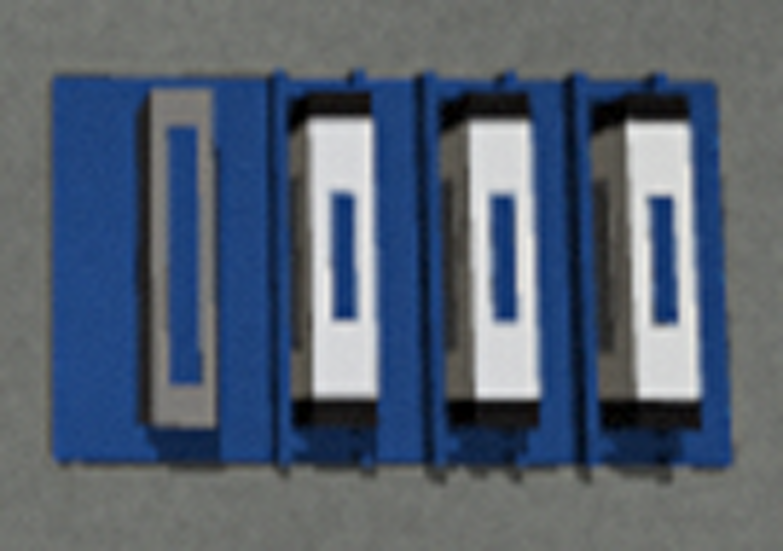

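View pics/c2.png

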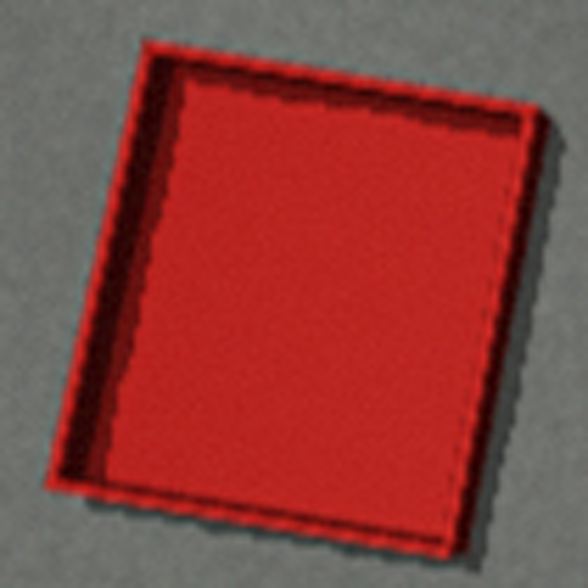

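```bash
cat > h.py <<'E'
import numpy as np, cv2
from bench import ctrl
from scipy.spatial.transform import Rotation as R
def ray(name,px,z):
    m=ctrl.camera_model(name); Rm=cv2.Rodrigues(np.array(m["rvec"]))[0]; t=np.array(m["tvec"])
    px=np.atleast_2d(px).astype(float)
    d=np.c_[(px-m["K"][:2,2])/[m["K"][0,0],m["K"][1,1]],np.ones(len(px))]@Rm
    C=-Rm.T@t
    return C+d*((z-C[2])/d[:,2])[:,None]
def crop(px,s,x0,y0): return (np.array(px)+.5)/s-.5+[x0,y0]
def proj(name,P):
    m=ctrl.camera_model(name); return cv2.projectPoints(np.float64(P),m["rvec"],m["tvec"],m["K"],None)[0][:,0]
def wristproj(P,pos,rv):
    m=ctrl.camera_model("wrist");T=np.eye(4);T[:3,:3]=R.from_rotvec(rv).as_matrix();T[:3,3]=pos
    M=np.linalg.inv(T@m["T_tool_cam"]); Q=(np.c_[P,np.ones(len(P))]@M.T)[:,:3]
    q=Q@m["K"].T; return q[:,:2]/q[:,2:]
E
python3 - <<'E'
from h import *
np.set_printoptions(precision=4,suppress=True)
r=ray("top",crop([(52,75),(715,80),(732,465),(52,462)],5.8,290,210),.032)
print("rack rim",r[:,:2],r.mean(0)[:2])
l=ray("top",crop([(184,255),(344,256),(505,258),(664,259)],5.8,290,210),.080)
print("labels",l[:,:2],np.diff(l,axis=0)[:,:2])
t=ray("top",crop([(147,40),(545,107),(462,557),(47,487)],5.6,115,205),.040)
print("tray",t[:,:2],t.mean(0)[:2],np.linalg.norm(np.diff(t,axis=0),axis=1))
d=t[1]-t[2]+t[0]-t[3]; print("yaw",np.degrees(np.arctan2(d[1],d[0])))
d=r[1]-r[2]+r[0]-r[3]; print("yaw rack",np.degrees(np.arctan2(d[1],d[0])))
d=l[0]-l[3];print("yaw labels",np.degrees(np.arctan2(-d[0],d[1])))
for n,px,z in(("dish",(179,167),.02),("bottle",(263,155),.12),("box",(369,167),.057)): print(n,ray("top",px,z)[0])
s=ctrl.get_state(); print(R.from_rotvec(s["tool_rot"]).as_matrix())
E
```

```text
rack rim [[ 0.6236 -0.07  ]
 [ 0.6268 -0.3428]
 [ 0.4708 -0.3447]
 [ 0.4671 -0.0717]] [ 0.5471 -0.2073]
labels [[ 0.5475 -0.1194]
 [ 0.5482 -0.1814]
 [ 0.5486 -0.2437]
 [ 0.5494 -0.3054]] [[ 0.0008 -0.0619]
 [ 0.0004 -0.0624]
 [ 0.0008 -0.0616]]
tray [[0.6411 0.3041]
 [0.6158 0.1348]
 [0.4296 0.1606]
 [0.4547 0.3319]] [0.5353 0.2329] [0.1711 0.1879 0.1731]
yaw -8.192226648516328
yaw rack 0.6529652153869914
yaw labels 0.5898062832760262
dish [0.7575 0.2249 0.02  ]
bottle [0.7616 0.0153 0.12  ]
box [ 0.7565 -0.2347  0.057 ]
[[-0.0007  0.9338  0.3577]
 [ 0.0016  0.3577 -0.9338]
 [-1.     -0.0001 -0.0017]]
```

```bash
cat >> h.py <<'E'
def go(x,y,z,yaw=None):
    """print travel/twist needed; yaw deg = azimuth of tool y"""
    s=ctrl.get_state(); M=R.from_rotvec(s["tool_rot"]).as_matrix()
    tr=M.T@(np.array([x,y,z])-s["position"])
    cur=np.degrees(np.arctan2(M[1,1],M[0,1])); tw=0 if yaw is None else -np.radians((yaw-cur+180)%360-180)
    print("travel",tr.round(4),"twist",round(tw,4),"cur yaw",round(cur,2))
def st():
    s=ctrl.get_state(); M=R.from_rotvec(s["tool_rot"]).as_matrix()
    print("t",round(s["time"],2),"pos",s["position"].round(4),"yaw",np.degrees(np.arctan2(M[1,1],M[0,1])).round(2),"tilt",M[2].round(3),"F",s["ft_force"].round(2),"M",s["torque"].round(4),"w",round(s["grip_width"]*87,1),"q",s["joint_positions"].round(2))
E
python3 - <<'E'
from h import *
go(.548,-.305,.20,.6)
E
```

```text
travel [ 0.0218  0.4027 -0.1686] twist 0.3554 cur yaw 20.96
```

```bash
python3 -m pendant '[{"travel":[0.02,0.06,-0.025],"twist":0.1},{"travel":[0.02,0.12,-0.05],"twist":0.2},{"travel":[0.02,0.175,-0.073],"twist":0.355},{"travel":[0.02,0.23,-0.096],"twist":0.355},{"travel":[0.02,0.285,-0.12],"twist":0.355},{"travel":[0.02,0.345,-0.145],"twist":0.355},{"travel":[0.02,0.4027,-0.1686],"twist":0.355},{"travel":[0.022,0.4027,-0.1686],"twist":0.355},{"travel":[0.022,0.4027,-0.1686],"twist":0.355}]' 0.0 5
python3 - <<'E'
from h import *
st()
im=ctrl.get_image("wrist"); cv2.imwrite("pics/w1.png",im[:,:,::-1]); st()
s=ctrl.get_state()
for yy in(93,31,-31,-93):
  print(yy,wristproj(np.array([[.5484,-.2125+yy/1000,.08]]),s["position"],s["tool_rot"]))
E
```

```text
time: 1.23
position: [0.5475, -0.305, 0.199]
tool_rot: [1.201, 1.218, -1.202]
ft_force: [-0.1, -1.0, 0.2]
grip_width: 0.5
t 1.23 pos [ 0.5475 -0.305   0.199 ] yaw 0.67 tilt [-1.    -0.002 -0.002] F [-0.07 -0.99  0.24] M [-0.0412  0.0799 -0.0939] w 43.5 q [ 0.69  0.3  -0.27  1.54  0.08  1.32 -1.15]
t 1.27 pos [ 0.5468 -0.3063  0.1992] yaw 0.53 tilt [-1.    -0.002 -0.001] F [-0.83 -0.97  0.3 ] M [ 0.0732  0.0101 -0.0079] w 43.6 q [ 0.69  0.3  -0.27  1.54  0.08  1.32 -1.15]
93 [[ 96.11779998 199.4245856 ]]
31 [[157.80157885 200.00953137]]
-31 [[219.43883712 200.59403599]]
-93 [[281.0296274  201.17809995]]
```

View pics/w1.png

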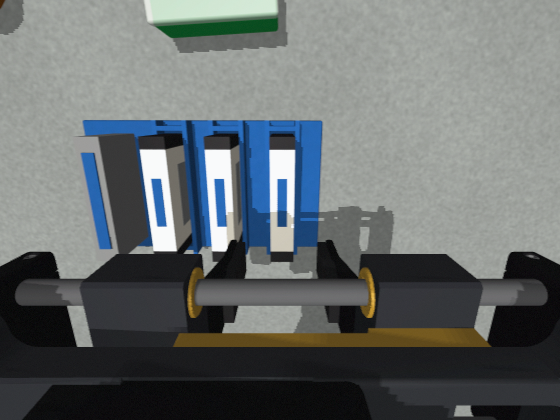

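The labels sit at (158,202), (220,202) and (282,202), within about 1 mm of the prediction, so the cassette positions hold. Next I go down over the +x end of the cassette in slot −93.

Run:
```python
from h import *
go(.593,-.3052,.046,.6)
```

```text
travel [ 0.1531  0.0466 -0.0005] twist -0.0012 cur yaw 0.53
```

```bash
python3 -m pendant '[{"travel":[0.06,0.025,0],"twist":0},{"travel":[0.115,0.046,0],"twist":0},{"travel":[0.153,0.046,0],"twist":0},{"travel":[0.153,0.046,0],"twist":0}]' 0.0 5
python3 -m pendant '[{"travel":[0,0,0],"twist":0},{"travel":[0,0,0],"twist":0},{"travel":[0,0,0],"twist":0},{"travel":[0,0,0],"twist":0}]' -1 5
python3 -c "
from h import *
st()"
```

```text
time: 1.78
position: [0.5882, -0.3067, 0.0421]
tool_rot: [1.203, 1.223, -1.21]
ft_force: [-0.5, 0.4, 0.1]
grip_width: 0.498
time: 2.28
position: [0.5891, -0.3061, 0.0439]
tool_rot: [1.203, 1.221, -1.209]
ft_force: [-1.3, 3.2, 5.9]
grip_width: 0.274
t 2.27 pos [ 0.5891 -0.3061  0.0439] yaw 0.39 tilt [-1.    -0.008 -0.004] F [-1.29  3.19  5.87] M [ 0.7176  0.3203 -0.0693] w 23.8 q [ 0.64  0.5  -0.26  1.59  0.14  1.08 -1.22]
```

```bash
python3 -m pendant '[{"travel":[-0.014,-0.007,0],"twist":0},{"travel":[-0.028,-0.015,0],"twist":0},{"travel":[-0.042,-0.024,0],"twist":0},{"travel":[-0.055,-0.033,0],"twist":0},{"travel":[-0.055,-0.033,0],"twist":0}]'
python3 - <<'E'
from h import *
st()
im=ctrl.get_image("scene"); im2=ctrl.get_image("wrist"); st()
c=cv2.resize(im[120:240,160:320],None,fx=3.5,fy=3.5,interpolation=cv2.INTER_CUBIC)
cv2.imwrite("pics/s2.png",c[:,:,::-1]);cv2.imwrite("pics/w2.png",im2[:,:,::-1])
E
```

```text
time: 2.9
position: [0.5564, -0.3074, 0.1011]
tool_rot: [1.204, 1.218, -1.209]
ft_force: [0.4, 0.0, 0.7]
grip_width: 0.279
t 2.9 pos [ 0.5564 -0.3074  0.1011] yaw 0.32 tilt [-1.    -0.007 -0.002] F [0.4  0.02 0.67] M [-0.086  -0.0277 -0.017 ] w 24.3 q [ 0.68  0.39 -0.27  1.62  0.11  1.15 -1.18]
t 3.0 pos [ 0.5575 -0.3072  0.1004] yaw 0.38 tilt [-1.    -0.006 -0.002] F [ 0.46 -0.48  1.17] M [-0.1483 -0.1534  0.0842] w 23.8 q [ 0.68  0.39 -0.27  1.62  0.11  1.15 -1.18]
```

View pics/s2.png

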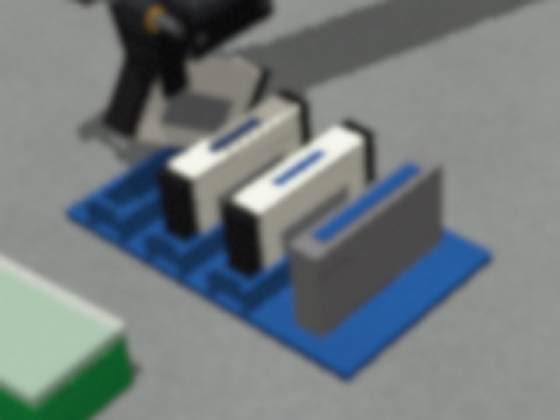

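View pics/w2.png

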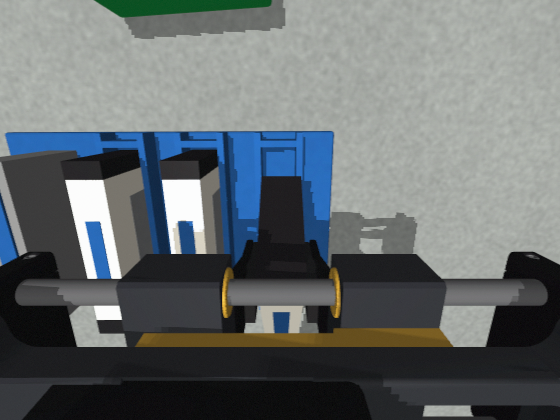

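The cassette tilts about its −x end: its end face shows at (280,205) in the wrist view, and the geometry gives about 40°. I'll lower it back, release, and grip at the centre for the moment reading.

```bash
python3 -m pendant '[{"travel":[0.014,0.01,0],"twist":0},{"travel":[0.028,0.019,0],"twist":0},{"travel":[0.042,0.026,0],"twist":0},{"travel":[0.055,0.032,0],"twist":0},{"travel":[0.057,0.032,0],"twist":0}]'
python3 -m pendant '[{"travel":[0,0,0],"twist":0},{"travel":[0,0,0],"twist":0}]' 0.0
python3 - <<'E'
from h import *
st(); go(.548,-.3057,.045,.6)
E
```

```text
time: 3.62
position: [0.5881, -0.3065, 0.0413]
tool_rot: [1.202, 1.222, -1.209]
ft_force: [-0.7, 1.0, 7.2]
grip_width: 0.274
time: 3.88
position: [0.5864, -0.3064, 0.0397]
tool_rot: [1.201, 1.225, -1.212]
ft_force: [0.2, 0.5, 0.8]
grip_width: 0.423
t 3.88 pos [ 0.5864 -0.3064  0.0397] yaw 0.38 tilt [-1.    -0.013 -0.004] F [0.2  0.48 0.76] M [ 0.0031 -0.0159 -0.0056] w 36.8 q [ 0.64  0.51 -0.26  1.59  0.14  1.08 -1.22]
travel [-0.0048 -0.0385 -0.001 ] twist -0.0038 cur yaw 0.38
```

```bash
python3 -m pendant '[{"travel":[-0.005,-0.038,-0.001],"twist":0},{"travel":[-0.005,-0.038,-0.001],"twist":0}]'
python3 -m pendant '[{"travel":[0,0,0],"twist":0},{"travel":[0,0,0],"twist":0},{"travel":[0,0,0],"twist":0},{"travel":[-0.02,0,0],"twist":0},{"travel":[-0.04,0,0],"twist":0},{"travel":[-0.04,0,0],"twist":0},{"travel":[-0.04,0,0],"twist":0}]' -1 40
python3 - <<'E'
from h import *
st()
ims=ctrl.get_image("scene");st()
for i in range(4): im=ctrl.get_image("wrist"); st()
c=cv2.resize(ims[120:240,160:320],None,fx=3.5,fy=3.5,interpolation=cv2.INTER_CUBIC)
cv2.imwrite("pics/s3.png",c[:,:,::-1]);cv2.imwrite("pics/w3.png",im[:,:,::-1])
E
```

```text
time: 4.12
position: [0.5449, -0.3067, 0.0444]
tool_rot: [1.201, 1.227, -1.217]
ft_force: [0.3, -0.4, 0.7]
grip_width: 0.493
time: 5.0
position: [0.5454, -0.3069, 0.0845]
tool_rot: [1.201, 1.227, -1.217]
ft_force: [-0.0, 0.2, -4.7]
grip_width: 0.274
t 5.0 pos [ 0.5454 -0.3069  0.0845] yaw 0.23 tilt [-1.    -0.017 -0.004] F [-0.04  0.25 -4.74] M [ 0.0385 -0.1318 -0.0067] w 23.8 q [ 0.68  0.4  -0.27  1.65  0.12  1.13 -1.18]
t 5.05 pos [ 0.5451 -0.3067  0.0839] yaw 0.23 tilt [-1.    -0.018 -0.005] F [-0.39  0.33 -3.78] M [ 0.0889 -0.0881  0.0386] w 23.7 q [ 0.68  0.4  -0.27  1.65  0.12  1.13 -1.18]
t 5.1 pos [ 0.545  -0.3066  0.0836] yaw 0.23 tilt [-1.    -0.018 -0.005] F [-0.36  0.31 -4.49] M [ 0.0147 -0.0979  0.0178] w 23.7 q [ 0.68  0.4  -0.27  1.65  0.12  1.13 -1.18]
t 5.15 pos [ 0.545  -0.3066  0.0835] yaw 0.23 tilt [-1.    -0.018 -0.005] F [-0.15  0.37 -4.52] M [ 0.0494 -0.1005  0.0145] w 23.9 q [ 0.68  0.4  -0.27  1.65  0.12  1.13 -1.18]
t 5.2 pos [ 0.545  -0.3066  0.0835] yaw 0.23 tilt [-1.    -0.018 -0.005] F [-0.11 -0.59 -3.33] M [ 0.0421 -0.0977 -0.0335] w 23.5 q [ 0.68  0.4  -0.27  1.65  0.12  1.13 -1.18]
t 5.25 pos [ 0.5452 -0.3067  0.0837] yaw 0.23 tilt [-1.    -0.018 -0.005] F [-0.5  0.1 -4.1] M [ 0.025  -0.0683  0.0366] w 23.9 q [ 0.68  0.4  -0.27  1.65  0.12  1.13 -1.18]
```

View pics/s3.png

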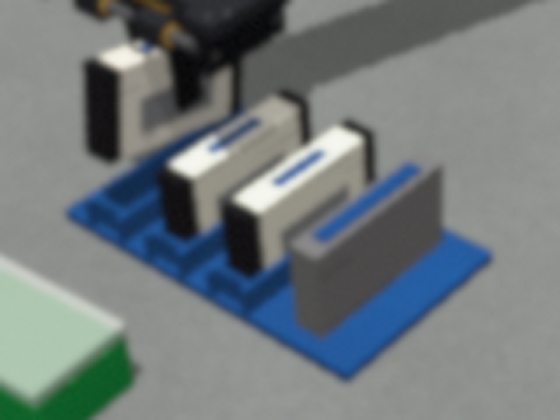

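View pics/w3.png

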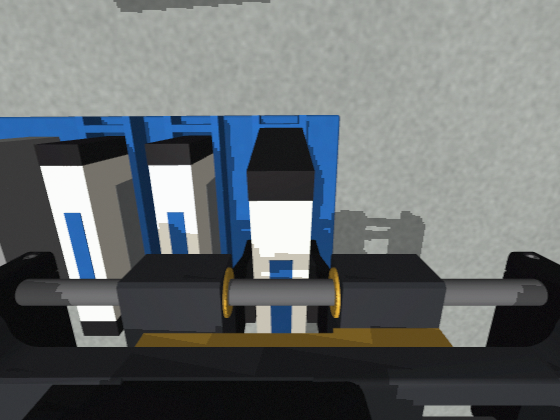

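M_y is about −0.097 N m with the weight about 22 mm towards −x, so a rattler is likely. I'll lower it and repeat with the +x end dipped.

```bash
python3 -m pendant '[{"travel":[0.02,0,0],"twist":0},{"travel":[0.037,0,0],"twist":0},{"travel":[0.039,0,0],"twist":0},{"travel":[0.039,0,0],"twist":0}]'
python3 -m pendant '[{"travel":[0,0,0],"twist":0},{"travel":[0,0,0],"twist":0}]' 0.0 5
python3 - <<'E'
from h import *
st(); go(.505,-.306,.046,.6)
E
```

```text
time: 5.75
position: [0.5439, -0.3063, 0.0437]
tool_rot: [1.201, 1.229, -1.218]
ft_force: [-0.2, -0.0, -4.0]
grip_width: 0.28
time: 6.0
position: [0.5443, -0.3064, 0.044]
tool_rot: [1.201, 1.229, -1.217]
ft_force: [0.3, -0.2, 0.6]
grip_width: 0.414
t 6.0 pos [ 0.5443 -0.3064  0.044 ] yaw 0.23 tilt [-1.    -0.019 -0.005] F [ 0.27 -0.2   0.57] M [-0.0312 -0.0797  0.0137] w 36.0 q [ 0.68  0.44 -0.26  1.68  0.13  1.06 -1.19]
travel [-0.0013 -0.0393 -0.0006] twist -0.0064 cur yaw 0.23
```

```bash
python3 -m pendant '[{"travel":[-0.001,-0.040,0],"twist":0},{"travel":[-0.001,-0.040,0],"twist":0}]'
python3 -m pendant '[{"travel":[0,0,0],"twist":0},{"travel":[0,0,0],"twist":0},{"travel":[0,0,0],"twist":0},{"travel":[-0.014,0.007,0],"twist":0},{"travel":[-0.028,0.015,0],"twist":0},{"travel":[-0.042,0.024,0],"twist":0},{"travel":[-0.055,0.033,0],"twist":0},{"travel":[-0.055,0.033,0],"twist":0},{"travel":[-0.055,0.033,0],"twist":0}]' -1 5
python3 - <<'E'
from h import *
st()
ims=ctrl.get_image("scene");st()
c=cv2.resize(ims[120:240,160:320],None,fx=3.5,fy=3.5,interpolation=cv2.INTER_CUBIC)
cv2.imwrite("pics/s4.png",c[:,:,::-1])
E
```

```text
time: 6.25
position: [0.5018, -0.3076, 0.0458]
tool_rot: [1.202, 1.228, -1.221]
ft_force: [0.0, -0.3, -0.8]
grip_width: 0.497
time: 7.38
position: [0.536, -0.3079, 0.1001]
tool_rot: [1.202, 1.228, -1.221]
ft_force: [1.1, -0.0, -3.0]
grip_width: 0.277
t 7.38 pos [ 0.536  -0.3079  0.1001] yaw 0.09 tilt [-1.    -0.02  -0.004] F [ 1.12 -0.04 -3.03] M [-0.0691 -0.2213  0.0548] w 24.1 q [ 0.69  0.37 -0.27  1.65  0.11  1.16 -1.17]
t 7.42 pos [ 0.5358 -0.3079  0.0999] yaw 0.07 tilt [-1.    -0.02  -0.005] F [ 1.24 -0.3  -2.08] M [-0.0257 -0.3274  0.0243] w 24.1 q [ 0.7   0.37 -0.27  1.65  0.11  1.16 -1.17]
```

View pics/s4.png

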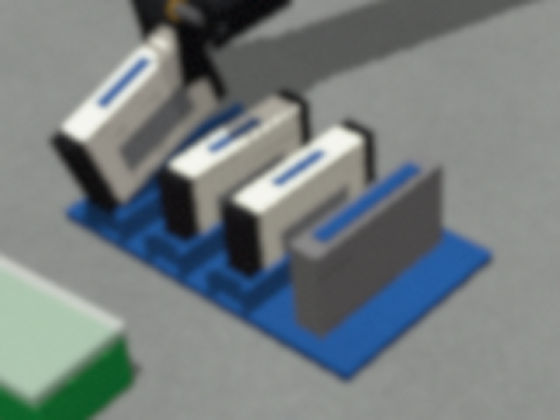

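```bash
python3 -m pendant '[{"travel":[0.014,-0.010,0],"twist":0},{"travel":[0.028,-0.02,0],"twist":0},{"travel":[0.042,-0.027,0],"twist":0},{"travel":[0.055,-0.034,0],"twist":0},{"travel":[0.057,-0.034,0],"twist":0}]'
python3 -m pendant '[{"travel":[0,0,0],"twist":0},{"travel":[0,0.01,0],"twist":0},{"travel":[0,0.044,0.0],"twist":0},{"travel":[0,0.044,0],"twist":0}]' 0.0
python3 - <<'E'
from h import *
st(); go(.546,-.306,.045,.6)
E
```

```text
time: 8.05
position: [0.4994, -0.3075, 0.0433]
tool_rot: [1.202, 1.23, -1.222]
ft_force: [-2.6, 2.3, 7.2]
grip_width: 0.277
time: 8.55
position: [0.5466, -0.3063, 0.0424]
tool_rot: [1.201, 1.23, -1.218]
ft_force: [-1.2, -0.5, -1.3]
grip_width: 0.487
t 8.55 pos [ 0.5466 -0.3063  0.0424] yaw 0.21 tilt [-1.    -0.02  -0.006] F [-1.17 -0.47 -1.32] M [ 0.0692  0.0343 -0.0087] w 42.4 q [ 0.68  0.44 -0.26  1.68  0.13  1.06 -1.2 ]
travel [-0.0026 -0.0006 -0.0003] twist -0.0069 cur yaw 0.21
```

```bash
python3 -m pendant '[{"travel":[0,0,0],"twist":0},{"travel":[0,0,0],"twist":0},{"travel":[0,0,0],"twist":0},{"travel":[-0.02,0,0],"twist":0},{"travel":[-0.04,0,0],"twist":0},{"travel":[-0.04,0,0],"twist":0},{"travel":[-0.04,0,0],"twist":0},{"travel":[-0.04,0,0],"twist":0}]' -1 40
python3 - <<'E'
from h import *
st()
a=[]
for i in range(5): im=ctrl.get_image("wrist"); s=ctrl.get_state(); a.append([s["torque"][1],s["ft_force"][2]])
print(np.round(a,3).tolist(),np.mean(a,0))
cv2.imwrite("pics/w5.png",im[:,:,::-1])
E
```

```text
time: 9.55
position: [0.5466, -0.3062, 0.0815]
tool_rot: [1.201, 1.231, -1.219]
ft_force: [-0.0, -0.1, -3.9]
grip_width: 0.273
t 9.55 pos [ 0.5466 -0.3062  0.0815] yaw 0.21 tilt [-1.    -0.021 -0.007] F [-0.   -0.13 -3.92] M [-0.0028  0.0993 -0.0054] w 23.7 q [ 0.68  0.4  -0.27  1.64  0.12  1.13 -1.19]
[[0.124, -5.194], [0.136, -4.298], [0.08, -5.175], [0.089, -4.018], [0.151, -3.995]] [ 0.11596686 -4.53608482]
```

View pics/w5.png

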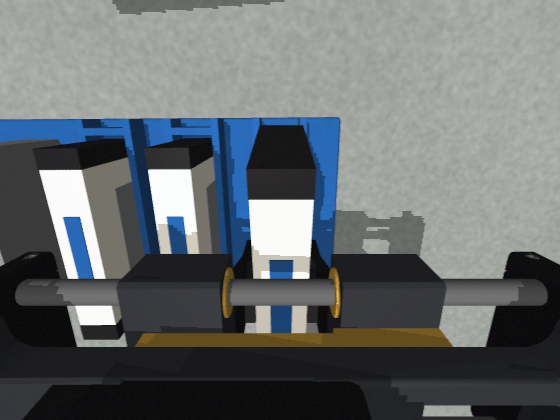

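M_y went from −0.097 to +0.116, a change of 0.21 N m, so this cassette is a rattler. It is already held, so I'll take it straight to the tray at y = +35.

Run:
```python
from h import *
go(.5466,-.30,.155,None)
go(.5403,.2675,.155,-8.2)
```

```text
travel [-0.073  -0.002  -0.0068] twist 0 cur yaw 0.22
travel [-0.0694 -0.0062 -0.5743] twist 0.1469 cur yaw 0.22
```

```bash
python3 -m pendant '[{"travel":[-0.05,0,0],"twist":0},{"travel":[-0.073,-0.001,-0.03],"twist":0},{"travel":[-0.075,-0.001,-0.09],"twist":0.02},{"travel":[-0.075,-0.002,-0.15],"twist":0.04},{"travel":[-0.075,-0.002,-0.21],"twist":0.06},{"travel":[-0.074,-0.003,-0.27],"twist":0.08},{"travel":[-0.073,-0.004,-0.33],"twist":0.10},{"travel":[-0.072,-0.004,-0.39],"twist":0.12},{"travel":[-0.071,-0.005,-0.45],"twist":0.147},{"travel":[-0.07,-0.006,-0.51],"twist":0.147}]'
python3 - <<'E'
from h import *
st(); go(.5403,.2675,.10,-8.2)
E
```

```text
time: 11.05
position: [0.5407, 0.2049, 0.1554]
tool_rot: [1.309, 1.156, -1.328]
ft_force: [0.6, -0.0, -5.3]
grip_width: 0.274
t 11.05 pos [0.5407 0.2049 0.1554] yaw -8.25 tilt [-1.    -0.02  -0.003] F [ 0.63 -0.01 -5.31] M [ 0.0172 -0.048  -0.0077] w 23.8 q [ 0.09  0.27 -0.58  1.69  0.14  1.24 -2.23]
travel [ 0.0558 -0.0082 -0.0617] twist -0.0009 cur yaw -8.25
```

```bash
python3 -m pendant '[{"travel":[0.0,-0.008,-0.05],"twist":0},{"travel":[0.04,-0.008,-0.062],"twist":0},{"travel":[0.08,-0.008,-0.062],"twist":0},{"travel":[0.095,-0.008,-0.062],"twist":0},{"travel":[0.098,-0.008,-0.062],"twist":0},{"travel":[0.098,-0.008,-0.062],"twist":0}]'
python3 - <<'E'
from h import *
st()
im=ctrl.get_image("scene");st()
c=cv2.resize(im[190:340,310:490],None,fx=3.5,fy=3.5,interpolation=cv2.INTER_CUBIC)
cv2.imwrite("pics/s6.png",c[:,:,::-1])
E
```

```text
time: 11.8
position: [0.541, 0.2682, 0.0593]
tool_rot: [1.311, 1.155, -1.326]
ft_force: [0.1, 0.2, -3.8]
grip_width: 0.269
t 11.8 pos [0.541  0.2682 0.0593] yaw -8.3 tilt [-1.    -0.018 -0.004] F [ 0.06  0.24 -3.78] M [ 0.0807  0.0631 -0.0094] w 23.4 q [-0.03  0.42 -0.57  1.72  0.24  1.08 -2.39]
t 11.85 pos [0.5412 0.2683 0.0596] yaw -8.29 tilt [-1.    -0.018 -0.005] F [ 0.51  0.53 -3.62] M [0.0519 0.0724 0.0163] w 23.8 q [-0.03  0.42 -0.57  1.72  0.24  1.08 -2.39]
```

View pics/s6.png

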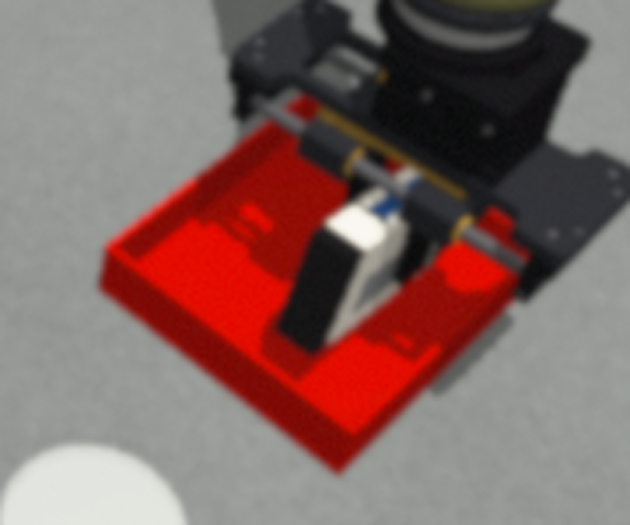

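The cassette is inside the tray, clear of the walls. I'll lower it the last 22 mm gently.

```bash
python3 -m pendant '[{"travel":[0.012,0,0],"twist":0},{"travel":[0.018,0,0],"twist":0},{"travel":[0.021,0,0],"twist":0},{"travel":[0.022,0,0],"twist":0}]'
```

```text
time: 12.35
position: [0.5405, 0.2683, 0.0374]
tool_rot: [1.311, 1.155, -1.326]
ft_force: [-1.1, -0.6, -1.1]
grip_width: 0.272
```

```bash
python3 -m pendant '[{"travel":[0.001,0,0],"twist":0},{"travel":[0.001,0,0],"twist":0},{"travel":[0,0,0],"twist":0},{"travel":[-0.05,0,0],"twist":0},{"travel":[-0.11,0,0],"twist":0}]' 0.0 5
python3 - <<'E'
from h import *
st()
im=ctrl.get_image("wrist");im2=ctrl.get_image("scene")
cv2.imwrite("pics/w7.png",im[:,:,::-1])
c=cv2.resize(im2[190:340,310:490],None,fx=3.5,fy=3.5,interpolation=cv2.INTER_CUBIC)
cv2.imwrite("pics/s7.png",c[:,:,::-1])
go(.591,-.2435,.14,.6);go(.591,-.2435,.045,.6)
E
```

```text
time: 12.98
position: [0.5417, 0.2671, 0.1478]
tool_rot: [1.309, 1.156, -1.328]
ft_force: [-0.1, -0.1, 0.2]
grip_width: 0.497
t 12.97 pos [0.5417 0.2671 0.1478] yaw -8.28 tilt [-1.    -0.02  -0.003] F [-0.13 -0.09  0.18] M [ 0.0474 -0.1065  0.0219] w 43.2 q [-0.    0.34 -0.6   1.64  0.18  1.24 -2.35]
travel [0.0089 0.1181 0.5022] twist -0.1551 cur yaw -8.29
travel [0.1039 0.1188 0.5033] twist -0.1551 cur yaw -8.29
```

View pics/s7.png

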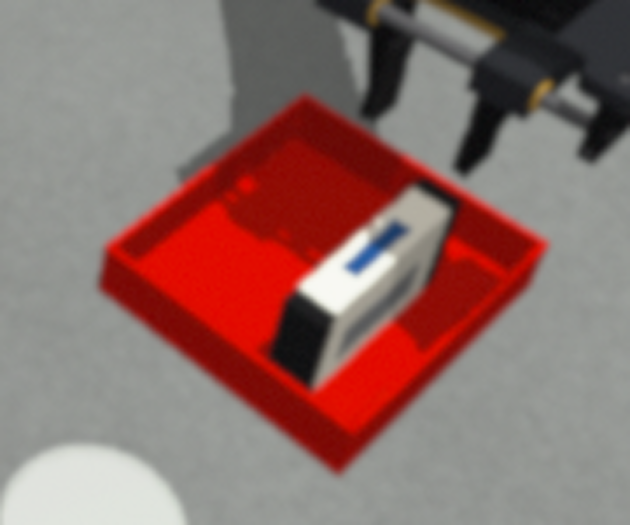

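The first rattler stands upright on the tray floor. Next is the middle cassette, starting at its +x end.

```bash
python3 -m pendant '[{"travel":[0.008,0.014,0.06],"twist":-0.02},{"travel":[0.008,0.028,0.12],"twist":-0.04},{"travel":[0.008,0.042,0.18],"twist":-0.06},{"travel":[0.008,0.056,0.24],"twist":-0.08},{"travel":[0.008,0.07,0.30],"twist":-0.10},{"travel":[0.008,0.085,0.36],"twist":-0.12},{"travel":[0.008,0.1,0.42],"twist":-0.14},{"travel":[0.008,0.113,0.48],"twist":-0.155},{"travel":[0.02,0.1185,0.503],"twist":-0.155},{"travel":[0.02,0.1185,0.503],"twist":-0.155}]' 0.0 5
python3 - <<'E'
from h import *
st(); go(.591,-.2435,.045,.6)
E
```

```text
time: 14.32
position: [0.5899, -0.2457, 0.1271]
tool_rot: [1.21, 1.228, -1.203]
ft_force: [-1.2, 1.3, -0.9]
grip_width: 0.503
t 14.32 pos [ 0.5899 -0.2457  0.1271] yaw 0.4 tilt [-1.    -0.008 -0.013] F [-1.2   1.27 -0.9 ] M [0.0408 0.0794 0.0231] w 43.7 q [ 0.64  0.39 -0.35  1.58  0.13  1.21 -1.3 ]
travel [ 0.0821  0.0018 -0.0011] twist -0.0036 cur yaw 0.4
```

```bash
python3 -m pendant '[{"travel":[0.05,0.002,-0.001],"twist":-0.003},{"travel":[0.082,0.002,-0.001],"twist":-0.003},{"travel":[0.082,0.002,-0.001],"twist":-0.003}]'
python3 -m pendant '[{"travel":[0,0,0],"twist":0},{"travel":[0,0,0],"twist":0},{"travel":[0,0,0],"twist":0},{"travel":[-0.014,-0.007,0],"twist":0},{"travel":[-0.028,-0.015,0],"twist":0},{"travel":[-0.042,-0.024,0],"twist":0},{"travel":[-0.055,-0.033,0],"twist":0},{"travel":[-0.055,-0.033,0],"twist":0},{"travel":[-0.055,-0.033,0],"twist":0}]' -1 5
python3 - <<'E'
from h import *
st()
ims=ctrl.get_image("scene")
c=cv2.resize(ims[110:230,160:320],None,fx=3.5,fy=3.5,interpolation=cv2.INTER_CUBIC)
cv2.imwrite("pics/s8.png",c[:,:,::-1])
E
```

```text
time: 14.7
position: [0.5896, -0.2394, 0.0426]
tool_rot: [1.206, 1.238, -1.2]
ft_force: [-0.3, -0.1, 1.2]
grip_width: 0.503
time: 15.82
position: [0.5574, -0.2412, 0.0984]
tool_rot: [1.206, 1.237, -1.2]
ft_force: [0.8, -2.8, -0.5]
grip_width: 0.278
t 15.82 pos [ 0.5574 -0.2412  0.0984] yaw 0.78 tilt [-1.    -0.012 -0.017] F [ 0.83 -2.75 -0.54] M [-0.7064 -0.1051  0.0177] w 24.2 q [ 0.66  0.36 -0.35  1.68  0.12  1.14 -1.28]
```

View pics/s8.png

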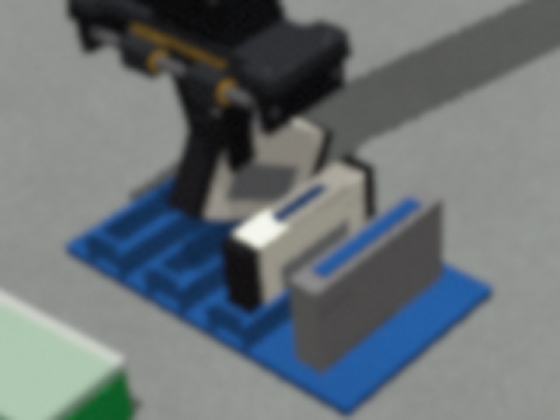

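The middle cassette is tilted with its −x end down. I'll lower it and measure at the centre.

```bash
python3 -m pendant '[{"travel":[0.014,0.010,0.001],"twist":0},{"travel":[0.028,0.019,0.002],"twist":0},{"travel":[0.042,0.026,0.002],"twist":0},{"travel":[0.055,0.033,0.002],"twist":0},{"travel":[0.057,0.033,0.002],"twist":0}]'
python3 -m pendant '[{"travel":[0,0,0],"twist":0},{"travel":[0,-0.01,0.001],"twist":0},{"travel":[-0.002,-0.042,0.001],"twist":0},{"travel":[-0.002,-0.042,0.001],"twist":0}]' 0.0
python3 - <<'E'
from h import *
st(); go(.547,-.2437,.044,.6)
E
```

```text
time: 16.5
position: [0.5895, -0.2413, 0.0393]
tool_rot: [1.205, 1.239, -1.201]
ft_force: [0.5, 0.2, 4.1]
grip_width: 0.279
time: 17.0
position: [0.5444, -0.2439, 0.0418]
tool_rot: [1.205, 1.24, -1.205]
ft_force: [-0.9, -0.1, -0.6]
grip_width: 0.489
t 17.0 pos [ 0.5444 -0.2439  0.0418] yaw 0.69 tilt [-1.    -0.017 -0.017] F [-0.9  -0.07 -0.64] M [-0.0035 -0.0137 -0.0117] w 42.5 q [ 0.67  0.4  -0.35  1.75  0.14  1.04 -1.29]
travel [-0.0023  0.0026 -0.0002] twist 0.0015 cur yaw 0.69
```

```bash
python3 -m pendant '[{"travel":[-0.001,0.002,0],"twist":0},{"travel":[-0.001,0.002,0],"twist":0},{"travel":[-0.001,0.002,0],"twist":0},{"travel":[-0.02,0.002,0],"twist":0},{"travel":[-0.04,0.002,0],"twist":0},{"travel":[-0.04,0.002,0],"twist":0},{"travel":[-0.04,0.002,0],"twist":0},{"travel":[-0.04,0.002,0],"twist":0}]' -1 40
python3 - <<'E'
from h import *
st()
a=[]
for i in range(5): im=ctrl.get_image("wrist"); s=ctrl.get_state(); a.append([s["torque"][1],s["ft_force"][2]])
print(np.round(a,3).tolist(),np.mean(a,0)); st()
cv2.imwrite("pics/w9.png",im[:,:,::-1])
E
```

```text
time: 18.0
position: [0.5464, -0.2443, 0.0809]
tool_rot: [1.205, 1.241, -1.206]
ft_force: [-1.2, 0.6, -4.4]
grip_width: 0.275
t 18.0 pos [ 0.5464 -0.2443  0.0809] yaw 0.68 tilt [-1.    -0.018 -0.018] F [-1.16  0.63 -4.42] M [-0.0301  0.0019  0.0034] w 23.9 q [ 0.67  0.36 -0.35  1.71  0.12  1.11 -1.27]
[[-0.027, -3.911], [-0.025, -4.962], [0.012, -3.41], [-0.042, -3.895], [-0.041, -4.882]] [-0.02455629 -4.21234578]
t 18.25 pos [ 0.5469 -0.2444  0.0813] yaw 0.69 tilt [-1.    -0.018 -0.017] F [ 0.52  0.09 -4.88] M [-0.076  -0.0405  0.0381] w 23.6 q [ 0.67  0.36 -0.35  1.71  0.12  1.11 -1.27]
```

View pics/w9.png

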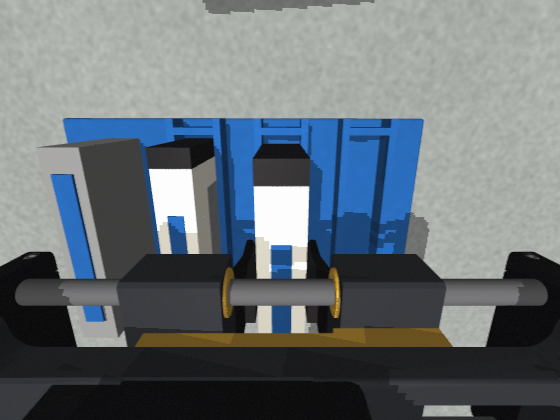

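M_y is about −0.02, so probably sound. I'll do the other dip to be sure.

```bash
python3 -m pendant '[{"travel":[0.02,0,0],"twist":0},{"travel":[0.037,0,0],"twist":0},{"travel":[0.039,0,0],"twist":0},{"travel":[0.039,0,0],"twist":0}]'
python3 -m pendant '[{"travel":[0,0,0],"twist":0},{"travel":[0,-0.01,0],"twist":0},{"travel":[-0.003,-0.042,0],"twist":0},{"travel":[-0.003,-0.042,0],"twist":0}]' 0.0 5
python3 -m pendant '[{"travel":[0,0,0],"twist":0},{"travel":[0,0,0],"twist":0},{"travel":[0,0,0],"twist":0},{"travel":[-0.014,0.007,0],"twist":0},{"travel":[-0.028,0.015,0],"twist":0},{"travel":[-0.042,0.024,0],"twist":0},{"travel":[-0.055,0.033,0],"twist":0},{"travel":[-0.055,0.033,0],"twist":0},{"travel":[-0.055,0.033,0],"twist":0}]' -1 5
python3 - <<'E'
from h import *
st()
ims=ctrl.get_image("scene")
c=cv2.resize(ims[110:230,160:320],None,fx=3.5,fy=3.5,interpolation=cv2.INTER_CUBIC)
cv2.imwrite("pics/s10.png",c[:,:,::-1])
E
```

```text
time: 18.75
position: [0.5455, -0.2431, 0.0417]
tool_rot: [1.204, 1.243, -1.206]
ft_force: [-3.2, 1.1, 1.8]
grip_width: 0.27
time: 19.25
position: [0.5011, -0.2448, 0.0454]
tool_rot: [1.205, 1.242, -1.209]
ft_force: [0.3, -0.6, 0.2]
grip_width: 0.496
time: 20.38
position: [0.5347, -0.2457, 0.1001]
tool_rot: [1.204, 1.243, -1.21]
ft_force: [-3.1, -0.4, 1.9]
grip_width: 0.275
t 20.38 pos [ 0.5347 -0.2457  0.1001] yaw 0.56 tilt [-1.    -0.022 -0.017] F [-3.15 -0.38  1.91] M [0.0431 0.5364 0.0409] w 24.0 q [ 0.69  0.32 -0.36  1.72  0.11  1.15 -1.26]
```

View pics/s10.png

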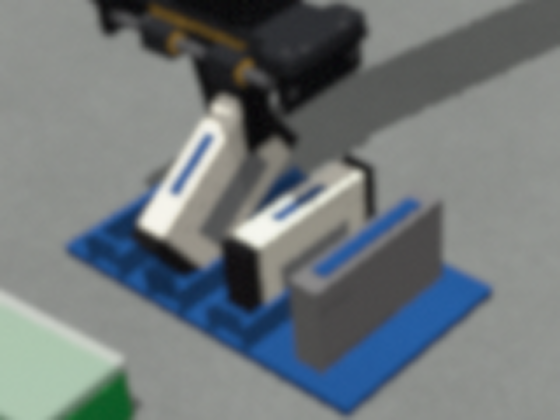

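It is tilted well past 30° with the +x end down. I'll lower it and measure again.

```bash
python3 -m pendant '[{"travel":[0.014,-0.012,0],"twist":0},{"travel":[0.028,-0.022,0],"twist":0},{"travel":[0.042,-0.029,0],"twist":0},{"travel":[0.055,-0.034,-0.001],"twist":0},{"travel":[0.058,-0.034,-0.001],"twist":0}]'
python3 -m pendant '[{"travel":[0,0,0],"twist":0},{"travel":[0,0.01,0],"twist":0},{"travel":[0,0.045,0],"twist":0},{"travel":[0,0.045,0],"twist":0}]' 0.0
python3 - <<'E'
from h import *
st(); go(.547,-.2437,.044,.6)
E
```

```text
time: 21.05
position: [0.5004, -0.2452, 0.0431]
tool_rot: [1.205, 1.239, -1.209]
ft_force: [-0.3, -1.4, 8.3]
grip_width: 0.275
time: 21.55
position: [0.5483, -0.2435, 0.0422]
tool_rot: [1.205, 1.239, -1.205]
ft_force: [0.0, 0.9, 0.2]
grip_width: 0.494
t 21.55 pos [ 0.5483 -0.2435  0.0422] yaw 0.66 tilt [-1.    -0.017 -0.016] F [0.03 0.85 0.18] M [0.111  0.0322 0.0024] w 42.9 q [ 0.67  0.4  -0.35  1.74  0.15  1.04 -1.29]
travel [-0.0018 -0.0014  0.0002] twist 0.001 cur yaw 0.66
```

```bash
python3 -m pendant '[{"travel":[-0.001,-0.001,0],"twist":0},{"travel":[-0.001,-0.001,0],"twist":0},{"travel":[-0.001,-0.001,0],"twist":0},{"travel":[-0.02,-0.001,0],"twist":0},{"travel":[-0.04,-0.001,0],"twist":0},{"travel":[-0.04,-0.001,0],"twist":0},{"travel":[-0.04,-0.001,0],"twist":0},{"travel":[-0.04,-0.001,0],"twist":0}]' -1 40
python3 - <<'E'
from h import *
st()
a=[]
for i in range(5): im=ctrl.get_image("wrist"); s=ctrl.get_state(); a.append([s["torque"][1],s["ft_force"][2]])
print(np.round(a,3).tolist(),np.mean(a,0)); st()
cv2.imwrite("pics/w11.png",im[:,:,::-1])
E
```

```text
time: 22.55
position: [0.5473, -0.2439, 0.0814]
tool_rot: [1.205, 1.24, -1.206]
ft_force: [1.2, -0.4, -3.7]
grip_width: 0.27
t 22.55 pos [ 0.5473 -0.2439  0.0814] yaw 0.66 tilt [-1.    -0.018 -0.017] F [ 1.18 -0.37 -3.71] M [-0.0389 -0.0169  0.019 ] w 23.5 q [ 0.67  0.36 -0.36  1.71  0.13  1.12 -1.28]
[[-0.016, -4.939], [0.029, -4.305], [0.011, -4.249], [-0.043, -4.605], [-0.015, -3.908]] [-0.006667   -4.40118775]
t 22.8 pos [ 0.5478 -0.244   0.0818] yaw 0.66 tilt [-1.    -0.017 -0.017] F [ 0.45 -0.32 -3.91] M [-0.0078 -0.0154  0.0042] w 24.0 q [ 0.67  0.36 -0.36  1.71  0.13  1.12 -1.28]
```

View pics/w11.png

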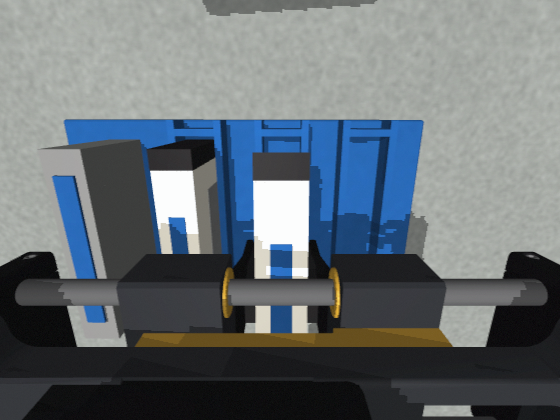

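The moments after the two dips, −0.025 and −0.007, are the same, so this one is sound. The end face looks different from the last picture, though, so I'll check the held pitch numerically before lowering.

Run:
```python
from h import *
from scipy.optimize import least_squares
# observed: top face near edge y-mid row (+x top edge), band/white boundary row, bottom +x edge row
def fit(pos,rv,cy,top,bottom,width):
    pos=np.array(pos);
    def f(p):
        cx,cz,th=p; c,s=np.cos(th),np.sin(th)   # th>0: +x end up
        def P(u,v,w=0): return [cx+u*c-v*s,cy+w,cz+u*s+v*c]
        q=wristproj(np.array([P(.065,.035),P(.065,-.035),P(.065,.035,.012),P(.065,.035,-.012)]),pos,rv)
        return [q[0,1]-top,q[1,1]-bottom,abs(q[2,0]-q[3,0])-width]
    r=least_squares(f,[.547,.085,0]); return r.x[0],r.x[1],np.degrees(r.x[2]),abs(r.fun).max()
print("w9",fit([.5469,-.2444,.0813],[1.205,1.241,-1.206],-.244,158,145,56))
print("w11",fit([.5478,-.2440,.0818],[1.205,1.24,-1.206],-.244,153,153,56))
print("w5",fit([.5466,-.3062,.0815],[1.201,1.231,-1.219],-.306,168,125,69))
print("w3",fit([.5450,-.3066,.0835],[1.201,1.227,-1.217],-.3066,170,128,68))
```

```text
w9 (np.float64(0.5459929154186097), np.float64(0.08337367456520024), np.float64(-1.057262796985178), np.float64(2.8990143619012088e-12))
w11 (np.float64(0.5457683051249103), np.float64(0.09021907863818913), np.float64(-6.999739895308688), np.float64(2.2737367544323206e-13))
w5 (np.float64(0.553458475109169), np.float64(0.09610408115335482), np.float64(9.8898525334507), np.float64(2.2737367544323206e-13))
w3 (np.float64(0.5503816117826092), np.float64(0.09750178040172283), np.float64(9.474996929406863), np.float64(2.5579538487363607e-13))
```

The fit shows the cassette is pitched 7°, because its −x end had been left propped on the slot's end wall (the x shift was too small). I'll move it 6 mm towards +x, lower the +x corner to the floor, loosen the grip, and bring it level.

```bash
python3 -m pendant '[{"travel":[0.0,0.006,0],"twist":0},{"travel":[0.02,0.006,0],"twist":0},{"travel":[0.033,0.006,0],"twist":0},{"travel":[0.036,0.006,0],"twist":0},{"travel":[0.036,0.006,0],"twist":0}]'
python3 -m pendant '[{"travel":[0.001,0,0],"twist":0},{"travel":[0.005,-0.002,0],"twist":0},{"travel":[0.008,-0.004,0],"twist":0},{"travel":[0.010,-0.005,0],"twist":0},{"travel":[0.010,-0.005,0],"twist":0}]' -1 5
python3 - <<'E'
from h import *
st()
im=ctrl.get_image("wrist")
cv2.imwrite("pics/w12.png",im[:,:,::-1])
E
```

```text
time: 23.42
position: [0.553, -0.2432, 0.0452]
tool_rot: [1.205, 1.24, -1.206]
ft_force: [-0.2, 0.7, -3.8]
grip_width: 0.274
time: 24.05
position: [0.5476, -0.2432, 0.0351]
tool_rot: [1.205, 1.24, -1.206]
ft_force: [0.2, 0.4, -5.2]
grip_width: 0.281
t 24.05 pos [ 0.5476 -0.2432  0.0351] yaw 0.64 tilt [-1.    -0.018 -0.017] F [ 0.17  0.37 -5.16] M [ 0.0043 -0.0323 -0.0396] w 24.4 q [ 0.67  0.41 -0.35  1.75  0.15  1.03 -1.29]
```

View pics/w12.png

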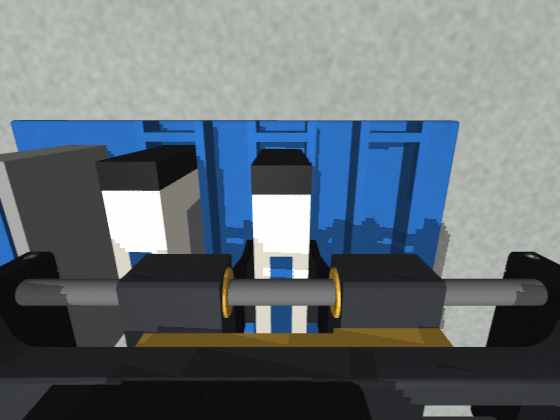

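```bash
cat >> h.py <<'E'
from scipy.optimize import least_squares
def fit(cy,top,bottom,width,s=None):
    s=s or ctrl.get_state(); pos=s["position"]; rv=s["tool_rot"]
    def f(p):
        cx,cz,th=p; c,sn=np.cos(th),np.sin(th)
        def P(u,v,w=0): return [cx+u*c-v*sn,cy+w,cz+u*sn+v*c]
        q=wristproj(np.array([P(.065,.035),P(.065,-.035),P(.065,.035,.012),P(.065,.035,-.012)]),pos,rv)
        return [q[0,1]-top,q[1,1]-bottom,abs(q[2,0]-q[3,0])-width]
    r=least_squares(f,[.547,.085,0]); x=r.x; print("cx %.4f cz %.4f pitch %.1f (+x end up)"%(x[0],x[1],np.degrees(x[2])))
E
python3 - <<'E'
from h import *
im=cv2.imread("pics/w12.png"); cv2.imwrite("pics/w12c.png",cv2.resize(im[110:260,220:340],None,fx=4,fy=4,interpolation=cv2.INTER_CUBIC))
fit(-.2435,165,150,60)
P=[[.548+.065,-.2435+w,z] for z in(.08,.01) for w in (-.012,.012)]
s=ctrl.get_state();print(wristproj(np.array(P),s["position"],s["tool_rot"]))
E
```

```text
cx 0.5450 cz 0.0470 pitch -1.6 (+x end up)
[[314.11644005 160.34443868]
 [253.85998332 159.50097106]
 [303.85179512 143.8194145 ]
 [265.65441513 143.31231564]]
```

View pics/w12c.png

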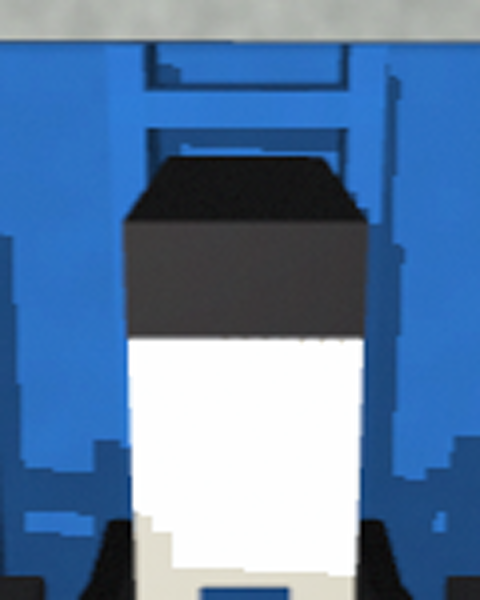

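The cassette is in the slot, nearly level (pitch about −1.6°, centre z 0.047 against 0.045 seated). I'll shift it 2 mm towards +x, lower a little and release.

```bash
python3 -m pendant '[{"travel":[0.0,0.002,0],"twist":0},{"travel":[0.002,0.002,0],"twist":0},{"travel":[0.003,0.002,0],"twist":0},{"travel":[0.003,0.002,0],"twist":0}]' -1 5
python3 -m pendant '[{"travel":[0.0,0,0],"twist":0},{"travel":[0,0,0],"twist":0},{"travel":[-0.04,0,0],"twist":0},{"travel":[-0.09,0.0,0],"twist":0},{"travel":[-0.09,0.0,0],"twist":0}]' 0.0 5
python3 - <<'E'
from h import *
st()
im=ctrl.get_image("wrist"); s=ctrl.get_image("scene")
cv2.imwrite("pics/w13.png",im[:,:,::-1])
c=cv2.resize(s[110:230,160:320],None,fx=3.5,fy=3.5,interpolation=cv2.INTER_CUBIC)
cv2.imwrite("pics/s13.png",c[:,:,::-1])
s=ctrl.get_state()
for cy in(-.2435,-.1815):
  P=[[.548+sx*.065,cy+w*.012,z] for sx in(1,-1) for z in(.08,.01) for w in (-1,1)]
  print(wristproj(np.array(P),s["position"],s["tool_rot"]).round(0).tolist())
E
```

```text
time: 24.6
position: [0.5506, -0.2429, 0.0335]
tool_rot: [1.205, 1.239, -1.205]
ft_force: [-3.1, 1.5, 5.4]
grip_width: 0.276
time: 25.22
position: [0.5554, -0.2458, 0.1283]
tool_rot: [1.206, 1.23, -1.201]
ft_force: [0.5, -0.6, -0.5]
grip_width: 0.5
t 25.23 pos [ 0.5554 -0.2458  0.1283] yaw 0.66 tilt [-1.    -0.008 -0.013] F [ 0.49 -0.59 -0.45] M [ 0.0212 -0.0149  0.0333] w 43.5 q [ 0.68  0.33 -0.36  1.66  0.11  1.19 -1.27]
[[300.0, 148.0], [265.0, 148.0], [296.0, 140.0], [270.0, 140.0], [295.0, 307.0], [266.0, 306.0], [293.0, 266.0], [270.0, 265.0]]
[[211.0, 147.0], [176.0, 146.0], [229.0, 139.0], [204.0, 139.0], [220.0, 305.0], [192.0, 305.0], [235.0, 264.0], [212.0, 264.0]]
```

View pics/w13.png

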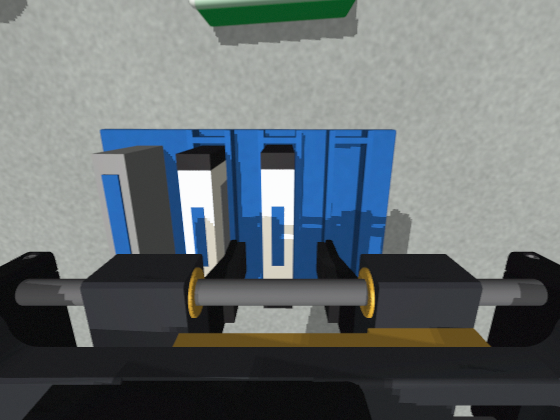

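View pics/s13.png

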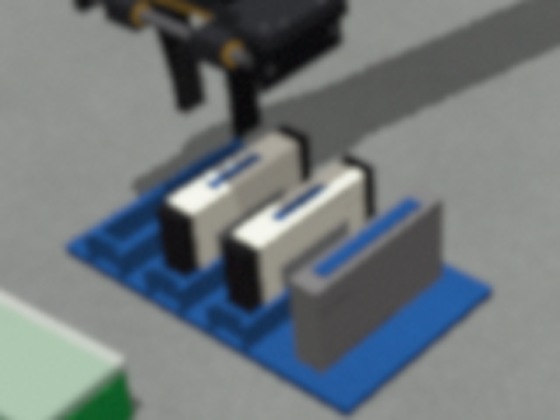

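The middle cassette is seated level with its neighbour (band edges at rows 152 and 153). Now the third one, with a smaller lift and a bias on the return.

Run:
```python
from h import *
go(.589,-.1815,.044,.6)
```

```text
travel [ 0.0801  0.0387 -0.0614] twist 0.0012 cur yaw 0.67
```

```bash
python3 -m pendant '[{"travel":[0,0.03,-0.045],"twist":0},{"travel":[0.02,0.039,-0.0625],"twist":0},{"travel":[0.06,0.039,-0.0625],"twist":0},{"travel":[0.08,0.039,-0.0625],"twist":0},{"travel":[0.08,0.039,-0.0625],"twist":0}]'
python3 - <<'E'
from h import *
st(); go(.589,-.1815,.044,.6)
E
```

```text
time: 25.95
position: [0.5871, -0.1804, 0.0415]
tool_rot: [1.204, 1.242, -1.208]
ft_force: [-0.4, 0.2, -0.1]
grip_width: 0.498
t 25.95 pos [ 0.5871 -0.1804  0.0415] yaw 0.63 tilt [-1.    -0.02  -0.018] F [-0.36  0.18 -0.05] M [-0.0387 -0.013   0.0256] w 43.3 q [ 0.57  0.44 -0.38  1.7   0.17  1.06 -1.42]
travel [-0.0026  0.0018  0.0011] twist 0.0006 cur yaw 0.63
```

```bash
python3 -m pendant '[{"travel":[-0.002,0.001,0.001],"twist":0},{"travel":[-0.002,0.001,0.001],"twist":0},{"travel":[-0.002,0.001,0.001],"twist":0},{"travel":[-0.014,-0.005,0.001],"twist":0},{"travel":[-0.028,-0.012,0.001],"twist":0},{"travel":[-0.042,-0.02,0.001],"twist":0},{"travel":[-0.052,-0.027,0.001],"twist":0},{"travel":[-0.052,-0.027,0.001],"twist":0},{"travel":[-0.052,-0.027,0.001],"twist":0}]' -1 5
python3 - <<'E'
from h import *
st()
ims=ctrl.get_image("scene")
c=cv2.resize(ims[110:230,160:320],None,fx=3.5,fy=3.5,interpolation=cv2.INTER_CUBIC)
cv2.imwrite("pics/s14.png",c[:,:,::-1])
E
```

```text
time: 27.08
position: [0.5621, -0.183, 0.0947]
tool_rot: [1.205, 1.24, -1.207]
ft_force: [1.6, -0.2, 0.6]
grip_width: 0.274
t 27.07 pos [ 0.5621 -0.183   0.0947] yaw 0.63 tilt [-1.    -0.018 -0.017] F [ 1.6  -0.19  0.62] M [-0.2028 -0.2513  0.0492] w 23.8 q [ 0.61  0.34 -0.39  1.72  0.13  1.13 -1.38]
```

View pics/s14.png

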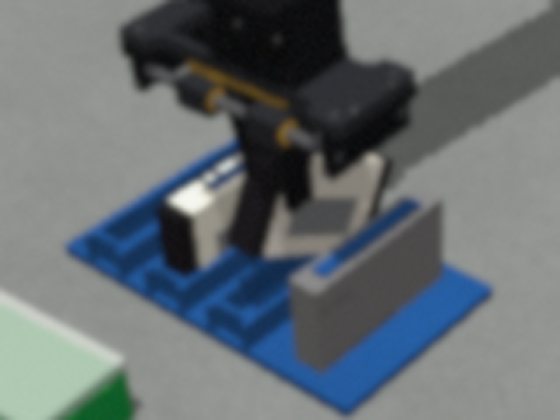

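```bash
python3 -m pendant '[{"travel":[0.014,0.007,0],"twist":0},{"travel":[0.028,0.015,0],"twist":0},{"travel":[0.042,0.021,0],"twist":0},{"travel":[0.052,0.024,0],"twist":0},{"travel":[0.055,0.023,0],"twist":0},{"travel":[0.055,0.023,0],"twist":0}]'
python3 -m pendant '[{"travel":[0,0,0],"twist":0},{"travel":[0,-0.01,0],"twist":0},{"travel":[-0.003,-0.039,0.0],"twist":0},{"travel":[-0.003,-0.039,0],"twist":0}]' 0.0
python3 - <<'E'
from h import *
st(); go(.547,-.1815,.044,.6)
E
```

```text
time: 27.88
position: [0.5845, -0.1812, 0.0385]
tool_rot: [1.205, 1.241, -1.206]
ft_force: [2.3, 0.3, 1.1]
grip_width: 0.277
time: 28.38
position: [0.5425, -0.1826, 0.0418]
tool_rot: [1.204, 1.242, -1.21]
ft_force: [-0.3, 0.1, -1.0]
grip_width: 0.49
t 28.38 pos [ 0.5425 -0.1826  0.0418] yaw 0.56 tilt [-1.    -0.022 -0.017] F [-0.28  0.09 -1.05] M [-0.0014 -0.061   0.0038] w 42.6 q [ 0.61  0.36 -0.39  1.81  0.14  1.03 -1.39]
travel [-0.0023  0.0045 -0.0011] twist -0.0006 cur yaw 0.56
```

```bash
python3 -m pendant '[{"travel":[-0.001,0.004,-0.001],"twist":0},{"travel":[-0.001,0.004,-0.001],"twist":0},{"travel":[-0.001,0.004,-0.001],"twist":0},{"travel":[-0.02,0.004,-0.001],"twist":0},{"travel":[-0.04,0.004,-0.001],"twist":0},{"travel":[-0.04,0.004,-0.001],"twist":0},{"travel":[-0.04,0.004,-0.001],"twist":0},{"travel":[-0.04,0.004,-0.001],"twist":0}]' -1 40
python3 - <<'E'
from h import *
st()
a=[]
for i in range(5): im=ctrl.get_image("wrist"); s=ctrl.get_state(); a.append([s["torque"][1],s["ft_force"][2]])
print(np.round(a,3).tolist(),np.mean(a,0)); st()
cv2.imwrite("pics/w15.png",im[:,:,::-1])
cv2.imwrite("pics/w15c.png",cv2.resize(im[100:250,220:340,::-1],None,fx=4,fy=4,interpolation=cv2.INTER_CUBIC))
E
```

```text
time: 29.38
position: [0.5465, -0.1821, 0.081]
tool_rot: [1.204, 1.244, -1.211]
ft_force: [1.1, 1.7, -4.6]
grip_width: 0.271
t 29.38 pos [ 0.5465 -0.1821  0.081 ] yaw 0.56 tilt [-1.    -0.023 -0.017] F [ 1.15  1.72 -4.58] M [-0.1043 -0.0019 -0.0292] w 23.6 q [ 0.62  0.32 -0.39  1.77  0.12  1.11 -1.38]
[[-0.011, -3.894], [-0.104, -4.936], [0.008, -3.728], [-0.016, -4.723], [-0.091, -3.891]] [-0.04243971 -4.23437195]
t 29.62 pos [ 0.5472 -0.1822  0.0814] yaw 0.56 tilt [-1.    -0.022 -0.017] F [-0.33  0.48 -3.89] M [-0.0291 -0.0906  0.0596] w 23.6 q [ 0.62  0.32 -0.39  1.77  0.12  1.11 -1.38]
```

View pics/w15c.png

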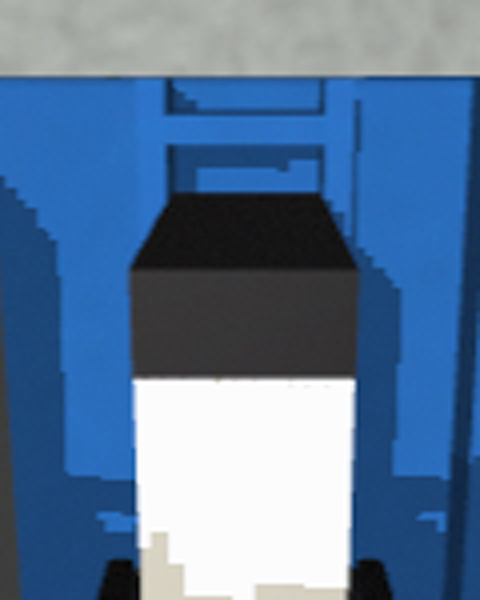

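Run:
```python
from h import *
fit(-.182,268/4+100,194/4+100,226/4)
```

```text
cx 0.5435 cz 0.0844 pitch -0.1 (+x end up)
```

It is held level. M_y is −0.04 with the grip 3.5 mm off centre, where a rattler would read about −0.115, so it looks sound. Now the other dip.

```bash
python3 -m pendant '[{"travel":[0.005,0.002,0],"twist":0},{"travel":[0.025,0.002,0],"twist":0},{"travel":[0.037,0.002,0],"twist":0},{"travel":[0.039,0.002,0],"twist":0},{"travel":[0.039,0.002,0],"twist":0}]'
python3 -m pendant '[{"travel":[0,0,0],"twist":0},{"travel":[0,-0.01,0],"twist":0},{"travel":[-0.003,-0.044,0],"twist":0},{"travel":[-0.003,-0.044,0],"twist":0}]' 0.0 5
python3 -m pendant '[{"travel":[0,0,0],"twist":0},{"travel":[0,0,0],"twist":0},{"travel":[0,0,0],"twist":0},{"travel":[-0.014,0.006,0],"twist":0},{"travel":[-0.028,0.013,0],"twist":0},{"travel":[-0.042,0.021,0],"twist":0},{"travel":[-0.05,0.026,0],"twist":0},{"travel":[-0.05,0.026,0],"twist":0},{"travel":[-0.05,0.026,0],"twist":0}]' -1 5
python3 - <<'E'
from h import *
st()
ims=ctrl.get_image("scene")
c=cv2.resize(ims[110:230,160:320],None,fx=3.5,fy=3.5,interpolation=cv2.INTER_CUBIC)
cv2.imwrite("pics/s16.png",c[:,:,::-1])
E
```

```text
time: 30.25
position: [0.5473, -0.1812, 0.0422]
tool_rot: [1.203, 1.245, -1.212]
ft_force: [-4.4, 0.6, 4.1]
grip_width: 0.27
time: 30.75
position: [0.501, -0.1824, 0.0462]
tool_rot: [1.203, 1.245, -1.215]
ft_force: [0.1, -0.1, 1.1]
grip_width: 0.49
time: 31.88
position: [0.5277, -0.1832, 0.0955]
tool_rot: [1.202, 1.245, -1.216]
ft_force: [-1.6, -0.3, 1.2]
grip_width: 0.277
t 31.88 pos [ 0.5277 -0.1832  0.0955] yaw 0.46 tilt [-0.999 -0.027 -0.017] F [-1.65 -0.3   1.21] M [0.0091 0.3129 0.0227] w 24.1 q [ 0.64  0.28 -0.4   1.79  0.11  1.13 -1.36]
```

View pics/s16.png

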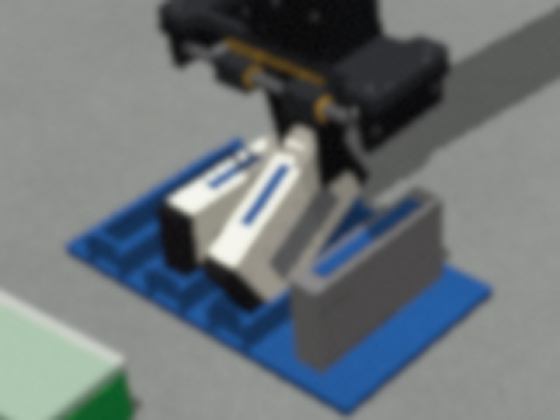

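The +x end is dipped well past 30°. I'll lower it with a +x bias and measure.

```bash
python3 -m pendant '[{"travel":[0.014,-0.007,0],"twist":0},{"travel":[0.028,-0.014,0],"twist":0},{"travel":[0.042,-0.02,0],"twist":0},{"travel":[0.05,-0.023,0],"twist":0},{"travel":[0.053,-0.021,0],"twist":0},{"travel":[0.053,-0.021,0],"twist":0}]'
python3 -m pendant '[{"travel":[0,0,0],"twist":0},{"travel":[0,0.01,0],"twist":0},{"travel":[-0.001,0.043,0],"twist":0},{"travel":[-0.001,0.043,0],"twist":0}]' 0.0
python3 - <<'E'
from h import *
st(); go(.547,-.1815,.043,.6)
E
```

```text
time: 32.67
position: [0.5052, -0.1823, 0.043]
tool_rot: [1.202, 1.246, -1.216]
ft_force: [-1.8, 1.9, 2.6]
grip_width: 0.277
time: 33.17
position: [0.5513, -0.1813, 0.043]
tool_rot: [1.203, 1.244, -1.212]
ft_force: [-1.0, 0.4, -0.4]
grip_width: 0.495
t 33.17 pos [ 0.5513 -0.1813  0.043 ] yaw 0.56 tilt [-1.    -0.024 -0.017] F [-0.97  0.38 -0.45] M [0.014  0.0696 0.0099] w 43.1 q [ 0.6   0.38 -0.39  1.78  0.15  1.04 -1.4 ]
travel [ 0.0001 -0.0043  0.0002] twist -0.0008 cur yaw 0.56
```

```bash
python3 -m pendant '[{"travel":[0,-0.004,0],"twist":0},{"travel":[0,-0.004,0],"twist":0},{"travel":[0,-0.004,0],"twist":0},{"travel":[-0.02,-0.004,0],"twist":0},{"travel":[-0.04,-0.004,0],"twist":0},{"travel":[-0.04,-0.004,0],"twist":0},{"travel":[-0.04,-0.004,0],"twist":0},{"travel":[-0.04,-0.004,0],"twist":0}]' -1 40
python3 - <<'E'
from h import *
st()
a=[]
for i in range(8): im=ctrl.get_image("wrist"); s=ctrl.get_state(); a.append([s["torque"][1],s["ft_force"][2]])
print(np.round(a,3).tolist(),np.mean(a,0)); st()
cv2.imwrite("pics/w17c.png",cv2.resize(im[100:250,220:340,::-1],None,fx=4,fy=4,interpolation=cv2.INTER_CUBIC))
E
```

```text
time: 34.17
position: [0.5475, -0.1818, 0.0823]
tool_rot: [1.203, 1.246, -1.213]
ft_force: [-0.1, 0.1, -3.9]
grip_width: 0.272
t 34.17 pos [ 0.5475 -0.1818  0.0823] yaw 0.56 tilt [-1.    -0.026 -0.018] F [-0.06  0.15 -3.94] M [ 0.0081 -0.0616  0.0523] w 23.7 q [ 0.62  0.33 -0.4   1.76  0.13  1.11 -1.38]
[[-0.047, -4.404], [-0.03, -4.568], [-0.087, -3.507], [-0.095, -3.97], [-0.09, -4.731], [-0.079, -5.338], [-0.108, -4.951], [-0.051, -4.306]] [-0.07333274 -4.47176878]
t 34.58 pos [ 0.5482 -0.182   0.083 ] yaw 0.55 tilt [-1.    -0.024 -0.017] F [-0.3   0.22 -4.31] M [ 0.004  -0.0509  0.0216] w 24.0 q [ 0.62  0.33 -0.4   1.76  0.13  1.11 -1.38]
```

View pics/w17c.png

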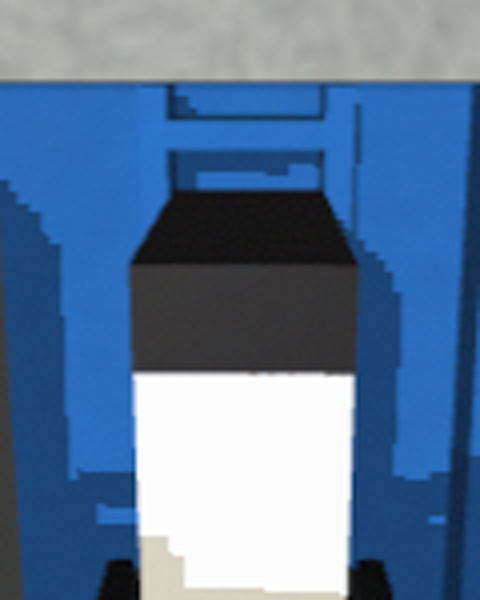

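M_y is −0.07 here and −0.04 before. That isn't the +0.1 a rattler would show after this dip, but it isn't near zero either. There's time left, so I'll average more readings and then compare with an empty baseline at the same pose.

Run:
```python
from h import *
fit(-.182,264/4+100,190/4+100,226/4)
a=[]
for i in range(16): im=ctrl.get_image("wrist"); s=ctrl.get_state(); a.append([*s["torque"],*s["ft_force"]])
print(np.mean(a,0).round(4),np.std(a,0).round(4)); st()
```

```text
cx 0.5451 cz 0.0856 pitch -0.0 (+x end up)
[-0.0104 -0.0424 -0.0052  0.0323  0.1168 -4.3216] [0.0256 0.0263 0.0351 0.5895 0.4242 0.3852]
t 35.38 pos [ 0.5483 -0.182   0.0831] yaw 0.56 tilt [-1.    -0.024 -0.017] F [ 0.24  0.29 -4.73] M [-0.0107 -0.0016 -0.0465] w 23.8 q [ 0.62  0.33 -0.4   1.76  0.13  1.11 -1.38]
```

Lowering it level into the slot, then reading the empty baseline at the same pose.

```bash
python3 -m pendant '[{"travel":[0.005,0.001,0],"twist":0},{"travel":[0.025,0.001,0],"twist":0},{"travel":[0.037,0.001,0],"twist":0},{"travel":[0.040,0.001,0],"twist":0},{"travel":[0.0405,0.001,0],"twist":0}]'
python3 -m pendant '[{"travel":[0,0,0],"twist":0},{"travel":[0,0,0],"twist":0},{"travel":[-0.02,0,0],"twist":0},{"travel":[-0.04,0,0],"twist":0},{"travel":[-0.04,0,0],"twist":0},{"travel":[-0.04,0,0],"twist":0},{"travel":[-0.04,0,0],"twist":0}]' 0.0 5
python3 - <<'E'
from h import *
st()
a=[]
for i in range(16): im=ctrl.get_image("wrist"); s=ctrl.get_state(); a.append([*s["torque"],*s["ft_force"]])
print(np.mean(a,0).round(4),np.std(a,0).round(4)); st()
cv2.imwrite("pics/w18.png",im[:,:,::-1])
E
```

```text
time: 36.0
position: [0.5471, -0.1809, 0.043]
tool_rot: [1.202, 1.247, -1.214]
ft_force: [-6.0, 1.8, 9.7]
grip_width: 0.269
time: 36.88
position: [0.5477, -0.1815, 0.0823]
tool_rot: [1.202, 1.248, -1.215]
ft_force: [-0.2, -0.7, -0.2]
grip_width: 0.498
t 36.88 pos [ 0.5477 -0.1815  0.0823] yaw 0.56 tilt [-0.999 -0.029 -0.018] F [-0.21 -0.7  -0.16] M [-0.0137 -0.0281  0.0311] w 43.3 q [ 0.62  0.33 -0.4   1.76  0.13  1.12 -1.38]
[ 0.0085 -0.0021  0.0031  0.106  -0.0512 -0.2282] [0.0344 0.028  0.0178 0.4218 0.4999 0.5471]
t 37.67 pos [ 0.5482 -0.1817  0.083 ] yaw 0.56 tilt [-0.999 -0.027 -0.018] F [ 0.28  0.39 -0.43] M [ 0.0367  0.0342 -0.0287] w 43.7 q [ 0.62  0.33 -0.4   1.76  0.13  1.12 -1.38]
```

View pics/w18.png

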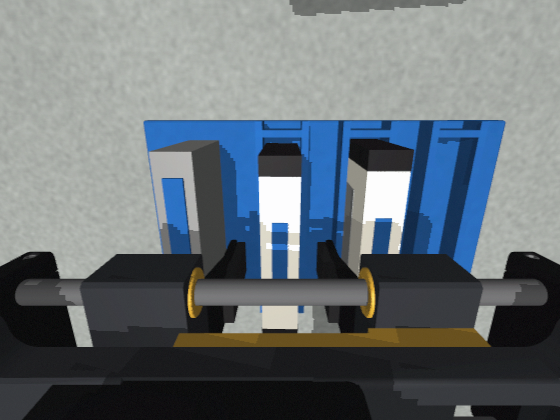

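The empty baseline is about 0. The residual −0.045 fits the 3 mm grip offset plus the slight tool lean, and it's the same after both dips, so this cassette is sound. I'll back the arm off and check the seating.

```bash
python3 -m pendant '[{"travel":[-0.05,0,0],"twist":0},{"travel":[-0.10,0,0],"twist":0},{"travel":[-0.12,-0.02,-0.05],"twist":0},{"travel":[-0.12,-0.03,-0.11],"twist":0},{"travel":[-0.12,-0.03,-0.16],"twist":0},{"travel":[-0.12,-0.03,-0.16],"twist":0}]'
python3 - <<'E'
from h import *
st()
for n in("scene","top","wrist"):
    im=ctrl.get_image(n)[:,:,::-1]; cv2.imwrite(f"pics/{n}19.png",im)
    if n=="scene": cv2.imwrite("pics/s19c.png",cv2.resize(im[120:230,170:305],None,fx=5.5,fy=5.5,interpolation=cv2.INTER_CUBIC))
# predicted seated corners in scene crop
for cy in(-.2435,-.1815):
  P=[[.547+sx*.065,cy+w*.012,.08] for sx in(1,-1) for w in (-1,1)]
  print(((proj("scene",P)-[170,120]+.5)*5.5-.5).round(0).tolist())
E
```

```text
time: 38.42
position: [0.52, -0.0186, 0.2074]
tool_rot: [1.197, 1.251, -1.206]
ft_force: [-0.3, 0.0, 0.9]
grip_width: 0.496
t 38.42 pos [ 0.52   -0.0186  0.2074] yaw 1.05 tilt [-0.999 -0.026 -0.019] F [-0.31  0.05  0.91] M [-0.053   0.0188 -0.0277] w 43.2 q [ 0.49  0.1  -0.53  1.75  0.03  1.32 -1.59]
[[185.0, 269.0], [223.0, 290.0], [390.0, 139.0], [428.0, 157.0]]
[[285.0, 325.0], [325.0, 347.0], [489.0, 187.0], [529.0, 206.0]]
```

View pics/s19c.png

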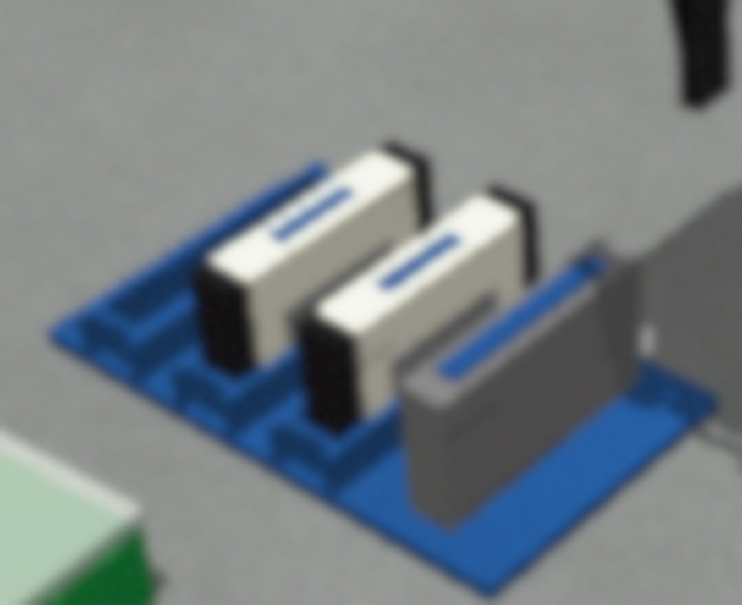

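View pics/top19.png

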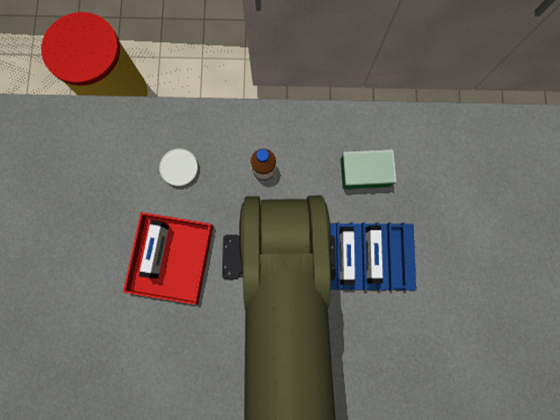

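Both cassettes look level and parallel. To compare with their original seated poses, I'll place the same crop from the first picture beside this one.

Run:
```python
import cv2,numpy as np
a=cv2.imread("pics/scene0.png")[120:230,195:305];b=cv2.imread("pics/scene19.png")[120:230,195:305]
A,B=[cv2.resize(x,None,fx=3.6,fy=5,interpolation=cv2.INTER_CUBIC) for x in(a,b)]
cv2.imwrite("pics/cmp.png",np.hstack([A,B])[:600,:800])
a=cv2.imread("pics/top0.png")[215:295,330:420];b=cv2.imread("pics/top19.png")[215:295,330:420]
cv2.imwrite("pics/cmpt.png",np.hstack([cv2.resize(x,None,fx=4.4,fy=4.4,interpolation=cv2.INTER_CUBIC) for x in(a,b)]))
```

```text
(no output)
```

View pics/cmp.png

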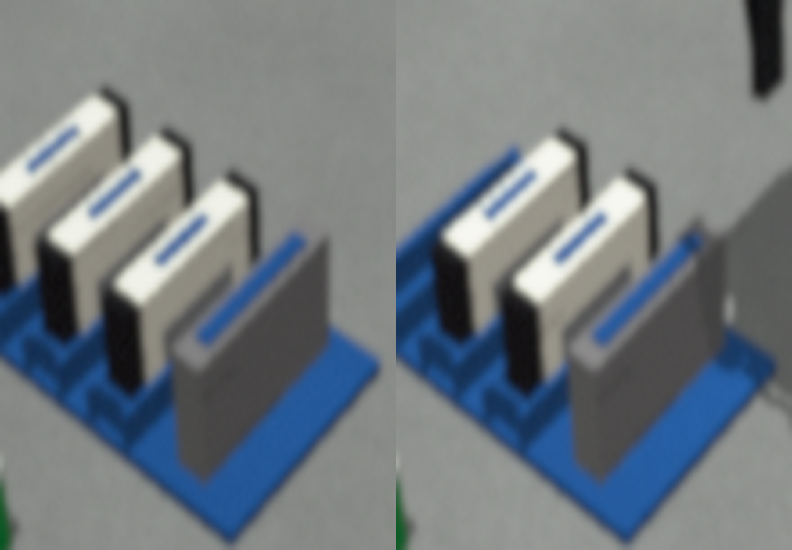

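View pics/cmpt.png

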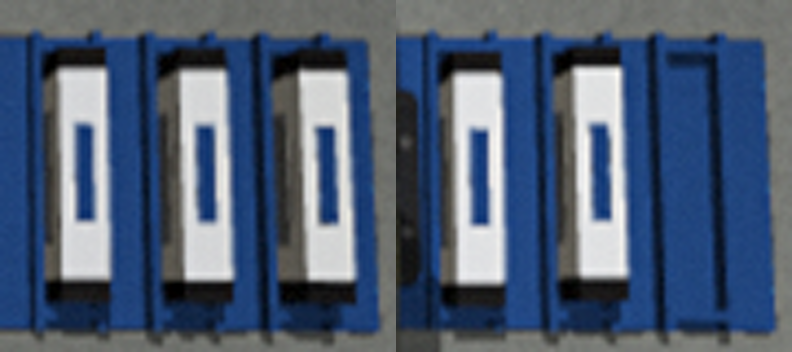

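View pics/wrist19.png

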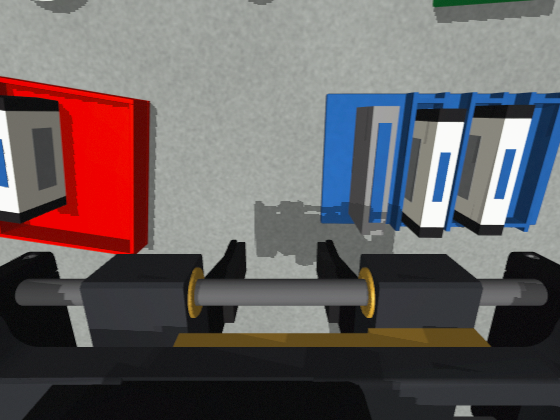

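Both sound cassettes match their original seated poses to within 1–2 mm. The rattler stands inside the tray, the bystanders haven't moved, and the gripper touches nothing. Handing in.

```bash
python3 -c "
from bench import ctrl
print(ctrl.close_job()); print(ctrl.get_state()['time'])"
```

```text
the job is handed in; nothing more can be done
None
the job is handed in; nothing more can be done
```

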